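# Seal the long objective in the dry box

### The arm

A 7-joint arm with a two-finger parallel gripper is mounted at the origin on the work surface. World frame = base frame: x ahead of the robot, y to its left, z up, the work surface at z = 0. Lengths are in m, angles in rad, forces in N, time in s.
With the tool pointing down it reaches from about 0.4 to 0.85 m from the base axis. Payload 10.4 kg.
Tool frame: the origin (TCP) lies on the centre line of the jaws, within the pads' length; the fingertips stand 14 mm ahead of it and the grasp point (between the pads) lies 5 mm behind it (manip.tip_reach is the distance from the TCP to the fingertips, in m); z points along the fingers, y is the line along which they close (so a half turn about z gives the same grasp; the last joint's range is limited). The gripper opens to 85 mm and grips with 20 to 120 N. Pads are 22 mm wide; open, the fingers measure 114 mm over their backs; the gripper's body (76 mm by 85 mm) begins 54 mm behind the grasp point. The pads swing forward as they close: fully open they stand 13 mm farther back than shut.
Start: joints at [-1.194, 0.332, -0.065, 1.46, 0.022, 1.35, -0.088], TCP at [0.243, 0.576, 0.245] pointing down, gripper open.
Joint ranges: [-2.6, 2.6], [-0.5, 2.12], [-1.47, 1.34], [0.16, 2.42], [-1.27, 4.41], [0.06, 2.06], [-2.6, 2.6]. Speed limits (rad/s): [2.22, 2.22, 2.79, 2.79, 3.14, 3.14, 3.14].

### API

Orientations are given as a unit quaternion [x, y, z, w].
In Python, from workcell import manip gives the robot as it stands.
- The arm moves only by the shell command python3 -m pendant 'ROWS' [FORCE]. ROWS is JSON, a list of rows, each a list of 7 numbers: the shift along the tool's x, y, z in units of 50 mm (1.0 is 50 mm), then the turn, a rotation vector about the tool's x, y, z in units of 8 degrees (1.0 is 8 degrees), then the opening, from -1 (shut) to 1 (fully open), so that 0 is half open. In form: [[dx, dy, dz, ax, ay, az, jaw], ...]. A call has exactly 10 rows; each row is the pose to reach, as a shift and turn from the pose commanded when the call began, along the tool's axes at that moment; what a row does not reach only later rows make up. A row lasts 1/8 s, in which the tool goes at most 62.5 mm and 10.7 degrees, less where a joint would pass 70% of its speed; a pose out of reach is approached as far as the arm can. A call with a gripper value outside its range is refused whole. The fingers move at their own pace and stop on an object; FORCE is the grip in N (left out, the last holds). Time passes only in rows, so rows that repeat a pose let the fingers close, or fill a call up. It gives the time, the measured TCP pose, the force, the opening and the grip force at its end, in the units of the state.
- manip.get_obs(): the state, without advancing time (a new reading comes with each control period).
- manip.camera(name): name is "side" or "top"; returns (picture, depth): 480x640x3 uint8, red, green, blue; 480x640 float32, m along the optical axis (not along the pixel's ray), 0 where there is no reading.
- manip.get_calibration(name): a dict with "fx", "fy", "cx", "cy" (pixels), "xyz" and "orientation" of the camera in the world. Camera axes: x right, y up, looking along -z (the intrinsics and any distortion apply to the point x, -y, -z); pixel columns grow to the right and rows downward; lengths in m; the calibration is good to about 2 mm. A picture is of the moment at which its call begins. get_calibration takes no time and is no camera call.
- manip.hand_in(): hands the job in; it is judged then, once.
Trained networks look in the newest picture that a camera, given by its name, has taken for a name from the list of things; names that differ only in an ending like _2 or _b are one class to them, and where a whole thing is asked for, a point or a joint stands for the part that bears it (a point fixed in the world has none). Each returns a list of dicts, best first, with "p" (0 to 1); they miss things now and then, are a little off and sometimes report something else, mostly with a low value. They report only what shows in the picture. A call takes as long as a camera call. They do not tell look-alikes from the thing itself.
- manip.find_in(thing, camera): "box" ([left, top, right, bottom] in pixels, round what is visible of it).
- manip.trace(thing, camera): "pixels" (480x640 bool, what is visible of it) and "box" ([left, top, right, bottom] in pixels, round what is visible of it).
- manip.tip_of(thing, camera): "pixel" ([column, row] in pixels: a listed point, or the origin of a listed thing).
The state is a dict: "clock": time; "joint_pos": joint angles; "joint_velocities": joint speeds; "tau": joint torques, N m; "position": TCP position; "ee_rot": TCP orientation; "ft_force": force on the tool from outside, world axes, zero at the start; "torque": the same for the moment, N m; "grip_width": opening from 0.0 (shut) to 1.0 (fully open); "grasp_force": force on a finger pad.
Only numpy, scipy, OpenCV 4.12 (cv2) and the standard library are available. Lean on these libraries where they do the work, as an engineer would, in place of code of your own. Each camera call takes 0.05 s, during which the arm holds its last target. There are 200 camera calls.

### The job

Put the longer of the two microscope objectives away: stand it upright in the open dry box, then lay the lid on the box so that it rests on the gasket. Let go of the lid and press it down firmly one corner at a time, each corner in turn, until all four are fully home and the lid sits flat and sealed. Leave the short objective, the eyepiece, the oil bottle and the slide case standing where they are.

Things in the scene. Friction and masses are not known exactly. Their poses are not given: they have to be found in the camera images.
- box: white open dry box fixed to the bench, 140 (x) x 180 (y) mm, rim 66 mm above the bench, walls 12 mm (opening 116 x 156), level dark inner floor 6 mm above the bench. Black L-shaped rubber gasket corners (arms 33 mm long, 7 wide) stand up to 7 mm above the rim at its four corners. Origin: centre of its underside; x along the short side, y along the long side, z up
- lid: loose lid, 300 g: plate 140 (x) x 180 (y) mm, 12 to 20 mm above the origin; plug frame below, 108 x 148 outside, 8 thick, 4 mm play in the box's opening; black rib handle in the middle, 14 wide (x), 80 long (y), 20 to 56 up. Fits either way round. Origin: centre of the plug's underside, z up: 61 mm above the box's origin on the raised gasket, 54 sealed. Pressing a corner rocks the opposite one up some 7 mm
- pad0 (a point): grey round thumb mark, 18 mm across, on the top face of the lid at one corner (origin on the surface, 12 mm in from both edges). In the lid's frame at x = -58 mm, y = 78 mm
- pad1 (a point): grey round thumb mark, 18 mm across, on the top face of the lid at one corner (origin on the surface, 12 mm in from both edges). In the lid's frame at x = -58 mm, y = -78 mm
- pad2 (a point): grey round thumb mark, 18 mm across, on the top face of the lid at one corner (origin on the surface, 12 mm in from both edges). In the lid's frame at x = 58 mm, y = -78 mm
- pad3 (a point): grey round thumb mark, 18 mm across, on the top face of the lid at one corner (origin on the surface, 12 mm in from both edges). In the lid's frame at x = 58 mm, y = 78 mm
- gasket0 (a joint): sinking of an L-shaped gasket corner of the box, m: 0 = 7 mm proud of the rim, 0.007 = home, level with the rim (stop at 0.0075). Stiff: sinks only under some 7 N straight down, stays where it is pushed, does not spring back; may start up to 0.002 down. At x = -64, y = 84 mm in the box's frame
- gasket1 (a joint): sinking of an L-shaped gasket corner of the box, m: 0 = 7 mm proud of the rim, 0.007 = home, level with the rim (stop at 0.0075). Stiff: sinks only under some 7 N straight down, stays where it is pushed, does not spring back; may start up to 0.002 down. At x = -64, y = -84 mm in the box's frame
- gasket2 (a joint): sinking of an L-shaped gasket corner of the box, m: 0 = 7 mm proud of the rim, 0.007 = home, level with the rim (stop at 0.0075). Stiff: sinks only under some 7 N straight down, stays where it is pushed, does not spring back; may start up to 0.002 down. At x = 64, y = -84 mm in the box's frame
- gasket3 (a joint): sinking of an L-shaped gasket corner of the box, m: 0 = 7 mm proud of the rim, 0.007 = home, level with the rim (stop at 0.0075). Stiff: sinks only under some 7 N straight down, stays where it is pushed, does not spring back; may start up to 0.002 down. At x = 64, y = 84 mm in the box's frame
- objective_long: the long microscope objective, steel, standing upright on its mount: 56 mm tall, foot 30 mm across (lowest 10 mm), barrel 28 mm across from 10 to 44 mm, then a cone to a 17 mm nose; about 130 g. Origin: centre of its underside, z up
- objective_short: the short objective, of the same shape and thickness but 36 mm tall (barrel 10 to 24 mm); leave it. Origin: centre of its underside
- eyepiece: bystander: black and steel eyepiece, 38 mm across, 48 mm tall, standing; origin: centre of its underside
- oil_bottle: bystander: small amber bottle, 28 mm across, 62 mm tall; origin: centre of its underside
- slide_case: bystander: flat grey closed slide case, 100 x 170 x 34 mm; origin: centre of its underside
Mind the look-alikes: they are no part of the job. Leave any purple or yellow look-alike of the objective_long alone. Of the things that look like the box, the middle-sized one is meant.

How it is judged:
By the outcome, as a careful person would: the job done as asked, in the order asked, and still so for the second after the job is handed in, with the robot touching nothing.
It also fails if it takes over 72 s, if anything falls off the work surface, if the arm or the gripper's body presses on something with over 40 N, if the wrist force passes 120 N, or if a joint passes its speed limit or range.

## Working session

There is one attempt and no reset: what is moved stays moved. The work goes in short steps, Python scripts to look and compute and a shell command to move; the robot and the scene stay as the last step left them, time stands still between calls to the robot, and variables do not carry over. Pictures are saved under pics/ and viewed, at most 10 in all, crops included, and the job is handed in when it is done.

```bash
mkdir -p pics; ls
cat > h.py <<'E'
from workcell import manip
import numpy as np, cv2
from scipy.spatial.transform import Rotation as R
def shot(n):
    return manip.camera(n)
def cloud(n,d):
    c=manip.get_calibration(n); v,u=np.mgrid[0:480,0:640]
    p=np.stack([(u-c['cx'])/c['fx']*d,-(v-c['cy'])/c['fy']*d,-d],-1)
    return p@R.from_quat(c['orientation']).as_matrix().T+np.array(c['xyz'])
E
python3 - <<'E'
from h import *
o=manip.get_obs(); print(o)
for n in ("top","side"):
    p,d=shot(n); cv2.imwrite(f"pics/{n}0.png",p[...,::-1]); np.savez(f"{n}0.npz",p=p,d=d,c=cloud(n,d))
    print(n,manip.get_calibration(n))
    for t in ["box","lid","objective_long","objective_short","eyepiece","oil_bottle","slide_case"]:
        print(t,[(round(r['p'],2),np.round(r['box']).astype(int).tolist()) for r in manip.find_in(t,n)])
E
```

```text
pics
{'clock': 0.0, 'joint_pos': array([-1.19359892,  0.33287184, -0.06469277,  1.4609748 ,  0.02161873,
        1.34993736, -0.08847484]), 'joint_velocities': array([-1.26676186e-03,  1.08265791e-03,  1.64149243e-03,  1.03874734e-03,
       -2.73164829e-05,  1.12626422e-04, -1.03307656e-04]), 'tau': array([-1.94413115e-03, -6.25448656e+01,  4.74607525e-02, -3.91596794e+01,
        1.60097791e-02,  9.84658574e-03,  3.25253143e-05]), 'position': array([0.24313656, 0.57535378, 0.24449996]), 'ee_rot': array([ 1.98548369e-01,  9.80090805e-01, -7.40544511e-04, -1.02627206e-04]), 'ft_force': array([-0.18369429,  0.48615332, -0.47034144]), 'torque': array([-0.03855523, -0.01645417, -0.00877144]), 'grasp_force': 0.0, 'grip_width': 0.9981971483541914}
top {'fx': 598.4236091999154, 'fy': 598.4236091999154, 'cx': 319.6470058459916, 'cy': 251.06121433627925, 'xyz': array([ 0.44536451, -0.02026433,  1.18465373]), 'orientation': array([-0.02858401,  0.03144047,  0.70744004, -0.70549489])}
box [(0.94, [142, 225, 246, 298]), (0.76, [394, 347, 470, 415]), (0.67, [66, 344, 218, 468])]
lid [(0.68, [372
[... 294 characters left out ...]
[(0.95, [379, 122, 474, 183])]
side {'fx': 513.9471456909895, 'fy': 513.9471456909895, 'cx': 323.5132111906249, 'cy': 239.99140290368473, 'xyz': array([0.47233156, 0.92159894, 0.73794706]), 'orientation': array([-0.01348471,  0.44812311,  0.89382119, -0.00935532])}
box [(0.87, [384, 171, 427, 216]), (0.65, [269, 270, 350, 365])]
lid [(0.72, [304, 179, 360, 222])]
objective_long [(0.83, [264, 213, 275, 238]), (0.54, [258, 248, 267, 272])]
objective_short [(0.49, [315, 240, 327, 257])]
eyepiece [(0.6, [172, 295, 194, 321])]
oil_bottle [(0.72, [217, 218, 233, 244]), (0.5, [274, 323, 289, 339]), (0.44, [270, 268, 348, 365])]
slide_case [(0.22, [216, 220, 233, 242]), (0.16, [330, 321, 350, 338])]
```

View pics/top0.png

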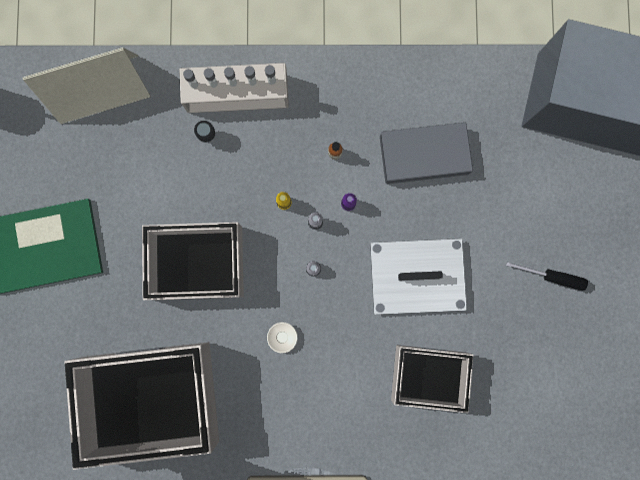

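View pics/side0.png

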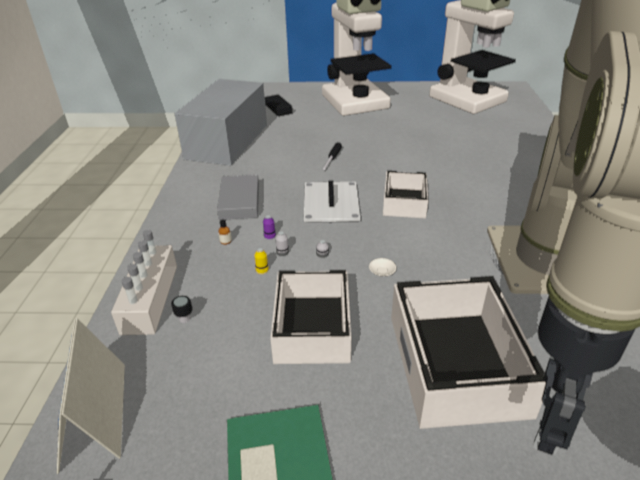

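Top view candidates for the long objective: steel (316,220), short steel (313,269), yellow (283,200), purple (349,202) – plus the rack bottles (190–270,73). I choose the steel one at (316,220). Boxes: large (138,405), middle (190,261), small (433,379); I take the middle one. The lid is at (419,276), the side view agrees.

Run:
```python
from h import *
z=np.load("top0.npz"); p,c=z['p'],z['c']
s=np.load("side0.npz"); sp,sc=s['p'],s['c']
def win(c,x0,x1,y0,y1): 
    m=np.zeros(c.shape[:2],bool); m[y0:y1,x0:x1]=1; return m
print("bench z",np.median(c[300:330,250:260,2]), np.median(sc[250:260,370:380,2]))
for n,w in dict(long=(300,332,205,236),short=(300,330,255,284)).items():
    m=win(c,*w); q=c[m]; q=q[q[:,2]>0.012]; 
    hz=np.percentile(q[:,2],98); t=q[q[:,2]>hz-0.006]
    print(n,"top z",hz,"nose xy",t[:,:2].mean(0),"n",len(t),"mid ext",q[:,:2].min(0),q[:,:2].max(0))
for n,w in dict(long=(270,292,228,260),short=(312,332,235,262)).items():
    q=sc[win(sc,*w)]; q=q[q[:,2]>0.012]; print("side",n,np.percentile(q[:,2],98),np.median(q[:,:2],0))
def rect(q):
    r=cv2.minAreaRect((q[:,:2]*1000).astype(np.float32)); return r
for n,w,lo,hi in (("lid",(360,480,230,325),0.012,0.03),("box",(130,256,212,310),0.06,0.08)):
    for nm,cc in (("top",c),):
        q=cc[win(cc,*w)]; print(n,"z",[np.round(np.percentile(q[:,2],k),4) for k in (2,25,50,75,98)])
        q=q[(q[:,2]>lo)&(q[:,2]<hi)]; print(nm,len(q),rect(q))
q=sc[win(sc,262,360,258,370)]; q=q[(q[:,2]>0.06)&(q[:,2]<0.08)]; print("side box",rect(q))
q=sc[win(sc,296,370,172,230)]; q=q[(q[:,2]>0.012)&(q[:,2]<0.03)]; print("side lid",rect(q))
q=c[win(c,390,450,262,290)]; q=q[q[:,2]>0.04]; print("handle",np.median(q,0),rect(q))
for n in ["pad0"]:
    for r in manip.tip_of(n,"top"): print(n,r)
cr=cv2.resize(p[180:290,265:375,::-1],(550,550),interpolation=cv2.INTER_CUBIC); cv2.imwrite("pics/crop1.png",cr)
```

```text
bench z -0.0012007882245166357 0.0017872015292050292
long top z 1.1846537338178509 nose xy [ 0.44536451 -0.02026433] n 5 mid ext [ 0.44536451 -0.02992263] [ 0.61652033 -0.00238295]
short top z 0.037729854112574325 nose xy [ 0.50482369 -0.01180532] n 39 mid ext [ 0.44536451 -0.02573033] [0.52308701 0.00163518]
side long 0.05841823891471893 [ 0.60780844 -0.00800746]
side short 0.7379470621967839 [ 0.5135653 -0.0038719]
lid z [np.float64(-0.005), np.float64(-0.0006), np.float64(0.0165), np.float64(0.0194), np.float64(0.0537)]
top 6253 ((494.76641845703125, -216.95108032226562), (140.28756713867188, 181.14901733398438), 2.408067226409912)
box z [np.float64(-0.0049), np.float64(-0.0003), np.float64(0.0044), np.float64(0.0129), np.float64(0.0717)]
top 2097 ((523.047607421875, 218.25608825683594), (140.22569274902344, 181.3703155517578), 1.785157561302185)
side box ((526.4927368164062, 217.03790283203125), (140.2855682373047, 185.35226440429688), 1.7012040615081787)
side lid ((497.7659912109375, -215.83950805664062), (139.91839599609375, 188.45150756835938), 2.1081411838531494)
handle [ 0.49380754 -0.21484873  0.05420989] ((479.5331115722656, -136.66249084472656), (23.611242294311523, 241.46754455566406), 10.774801254272461)
pad0 {'pixel': [374.6, 306.9], 'p': 0.87}
pad0 {'pixel': [459.4, 303.3], 'p': 0.75}
pad0 {'pixel': [456.4, 242.2], 'p': 0.66}
pad0 {'pixel': [372.4, 249.0], 'p': 0.64}
```

View pics/crop1.png

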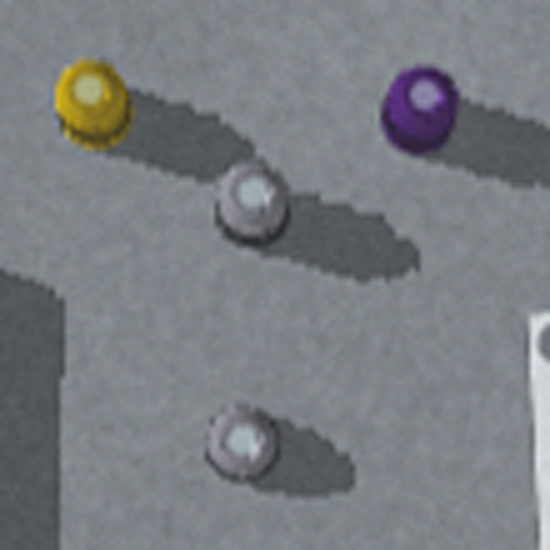

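Run:
```python
from h import *
from scipy.optimize import least_squares
for n,W in (("top",dict(long=(303,330,207,234),short=(303,323,258,284),yellow=(270,294,186,214),purple=(336,362,188,216),eye=(190,222,115,150))),("side",dict(long=(272,292,228,260)))):
    z=np.load(n+"0.npz"); c,d=z['c'],z['p']; 
    for k,w in W.items():
        q=c[w[2]:w[3],w[0]:w[1]].reshape(-1,3); q=q[(q[:,2]>0.012)&(q[:,2]<0.1)]
        h=np.percentile(q[:,2],95); t=q[q[:,2]>h-0.005]
        b=q[(q[:,2]>0.012)&(q[:,2]<0.044)]
        f=least_squares(lambda s:np.hypot(b[:,0]-s[0],b[:,1]-s[1])-0.014,t[:,:2].mean(0),loss='soft_l1',f_scale=0.002).x
        print(n,k,len(q),"h",round(h,4),"top",t[:,:2].mean(0).round(4),len(t),"barrel fit",f.round(4),len(b))
z=np.load("top0.npz"); c=z['c']
q=c[262:290,390:450].reshape(-1,3); q=q[(q[:,2]>0.04)&(q[:,2]<0.07)]; print(len(q),cv2.minAreaRect((q[:,:2]*1000).astype(np.float32)))
o=manip.get_obs(); print(R.from_quat(o['ee_rot']).as_matrix().round(3))
```

```text
top long 194 h 0.0562 top [ 0.6031 -0.0167] 44 barrel fit [ 0.6037 -0.0161] 80
top short 165 h 0.0362 top [ 0.51   -0.0113] 37 barrel fit [ 0.5134 -0.0117] 165
top yellow 199 h 0.0559 top [0.6414 0.0454] 40 barrel fit [0.644 0.046] 86
top purple 196 h 0.055 top [ 0.6414 -0.0815] 47 barrel fit [ 0.6416 -0.0819] 79
top eye 354 h 0.0504 top [0.7792 0.2   ] 212 barrel fit [0.7755 0.1981] 100
side long 242 h 0.0572 top [ 0.6069 -0.0135] 33 barrel fit [ 0.6075 -0.0182] 156
320 ((494.67498779296875, -216.3616485595703), (14.322772026062012, 80.85297393798828), 2.1219308376312256)
[[-0.921  0.389  0.   ]
 [ 0.389  0.921  0.   ]
 [ 0.     0.    -1.   ]]
```

The crop shows the chosen steel one at crop (252,200) with the long shadow, and the shorter one at (243,440). The measured height of 56 mm confirms it.

```bash
cat > go.py <<'E'
import sys
from h import *
x,y,z,yaw=map(float,sys.argv[1:5])   # yaw: direction of tool y in world, deg
o=manip.get_obs(); A=R.from_quat(o['ee_rot']); a=np.radians(yaw)
ty=np.array([np.cos(a),np.sin(a),0]); tz=np.array([0,0,-1]); tx=np.cross(ty,tz)
B=R.from_matrix(np.stack([tx,ty,tz],1))
print("rows",(A.inv().apply(np.array([x,y,z])-o['position'])/0.05).round(3),(np.degrees((A.inv()*B).as_rotvec())/8).round(2))
print(o['clock'],o['position'].round(4),o['joint_pos'].round(2),o['ft_force'].round(1),o['grip_width'],o['grasp_force'])
E
python3 go.py 0.605 -0.016 0.14 0
```

```text
rows [-11.271  -8.086   2.106] [ 0.   -0.    8.39]
0.85 [0.2432 0.5757 0.2454] [-1.19  0.33 -0.06  1.46  0.02  1.35 -0.09] [-0.8 -0.7  0.4] 0.9962664763116045 0.0
```

```bash
python3 -m pendant '[[-1,-0.7,0.2,0,0,0.8,0.3],[-2,-1.4,0.4,0,0,1.6,0.3],[-3,-2.1,0.5,0,0,2.5,0.3],[-4,-2.8,0.7,0,0,3.3,0.3],[-5,-3.5,0.9,0,0,4,0.3],[-6,-4.3,1.1,0,0,5,0.3],[-7,-5,1.2,0,0,6,0.3],[-8,-5.7,1.4,0,0,7,0.3],[-9,-6.5,1.6,0,0,7.8,0.3],[-10,-7.2,1.7,0,0,8.39,0.3]]' 40; python3 go.py 0.605 -0.016 0.14 0
```

```text
clock: 2.1
position: [0.5636, 0.049, 0.1603]
ee_rot: [0.708, 0.706, 0.0, -0.0]
ft_force: [1.0, 0.8, -0.3]
grip_width: 0.652
grasp_force: 0.0
rows [-1.298  0.833  0.406] [ 0.   -0.   -0.02]
2.1 [0.5636 0.049  0.1603] [-0.55  0.28  0.45  1.75 -0.13  1.14 -0.06] [ 1.   0.8 -0.3] 0.6516590924168786 0.0
```

```bash
python3 -m pendant '[[-0.7,0.4,0.2,0,0,0,0.3],[-1.3,0.83,0.4,0,0,0,0.3],[-1.3,0.83,0.4,0,0,0,0.3],[-1.3,0.83,0.8,0,0,0,0.3],[-1.3,0.83,1.2,0,0,0,0.3],[-1.3,0.83,1.6,0,0,0,0.3],[-1.3,0.83,2,0,0,0,0.3],[-1.3,0.83,2.4,0,0,0,0.3],[-1.3,0.83,2.66,0,0,0,0.3],[-1.3,0.83,2.66,0,0,0,0.3]]'
python3 - <<'E'
from h import *
for n in("top","side"):
    p,d=shot(n); np.savez(n+"1.npz",p=p,c=cloud(n,d)); cv2.imwrite(f"pics/{n}1.png",p[...,::-1])
cv2.imwrite("pics/s1c.png",cv2.resize(p[190:290,220:360,::-1],None,fx=5,fy=5,interpolation=cv2.INTER_CUBIC))
E
python3 go.py 0.605 -0.016 0.027 0
```

```text
clock: 3.35
position: [0.6038, -0.0144, 0.0263]
ee_rot: [0.707, 0.707, -0.001, -0.001]
ft_force: [0.4, 0.1, -0.4]
grip_width: 0.649
grasp_force: 0.0
rows [-0.032  0.003  0.017] [ 0.01 -0.   -0.  ]
3.45 [ 0.6048 -0.0144  0.0278] [-0.39  0.53  0.43  1.75 -0.26  0.93  0.14] [0.2 0.8 0.6] 0.6521522758570831 0.0
```

View pics/s1c.png

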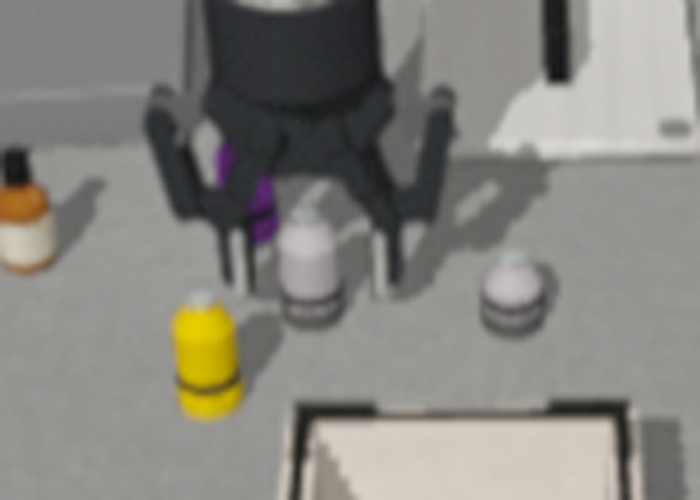

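Jaws straddle the steel objective (crop 310,270) with both tips clear; the neighbours are untouched. Closing and lifting.

```bash
python3 -m pendant '[[0,0,0,0,0,0,-0.2],[0,0,0,0,0,0,-0.6],[0,0,0,0,0,0,-1],[0,0,0,0,0,0,-1],[0,0,0,0,0,0,-1],[0,0,0,0,0,0,-1],[0,0,-0.1,0,0,0,-1],[0,0,-0.8,0,0,0,-1],[0,0,-1.8,0,0,0,-1],[0,0,-2.6,0,0,0,-1]]' 40; python3 go.py 0.5248 0.2177 0.16 1.75
```

```text
clock: 4.7
position: [0.6044, -0.0144, 0.1593]
ee_rot: [0.707, 0.707, 0.0, 0.0]
ft_force: [-0.2, -0.1, -2.3]
grip_width: 0.313
grasp_force: 39.8
rows [ 4.642 -1.595 -0.014] [ 0.   -0.   -0.22]
4.7 [ 0.6044 -0.0144  0.1593] [-0.44  0.37  0.48  1.65 -0.18  1.17  0.09] [-0.2 -0.1 -2.3] 0.3131535697957998 39.76008474826813
```

```bash
python3 -m pendant '[[0.7,-0.25,0,0,0,0,-1],[1.4,-0.5,0,0,0,0,-1],[2.1,-0.75,0,0,0,0,-1],[2.8,-1,0,0,0,-0.1,-1],[3.5,-1.25,0,0,0,-0.2,-1],[4.2,-1.45,0,0,0,-0.2,-1],[4.64,-1.6,0,0,0,-0.2,-1],[4.64,-1.6,0,0,0,-0.2,-1],[4.64,-1.6,0.2,0,0,-0.2,-1],[4.64,-1.6,0.5,0,0,-0.2,-1]]'
python3 - <<'E'
from h import *
p,d=shot("side"); c=cloud("side",d)
q=c[200:300,270:350].reshape(-1,3)
cv2.imwrite("pics/s2c.png",cv2.resize(p[200:380,220:400,::-1],None,fx=3.3,fy=3.3,interpolation=cv2.INTER_CUBIC))
E
python3 go.py 0.5248 0.2177 0.034 1.75
```

```text
clock: 5.95
position: [0.525, 0.2164, 0.1317]
ee_rot: [0.698, 0.716, 0.0, 0.0]
ft_force: [-1.1, -0.6, -1.8]
grip_width: 0.317
grasp_force: 39.8
rows [0.036 0.027 1.904] [-0.02  0.01 -0.03]
6.0 [0.5237 0.2161 0.1292] [-0.77  0.31  0.36  1.77 -0.12  1.09 -0.35] [-0.9 -0.8 -3.5] 0.312763473632476 39.76464092731476
```

View pics/s2c.png

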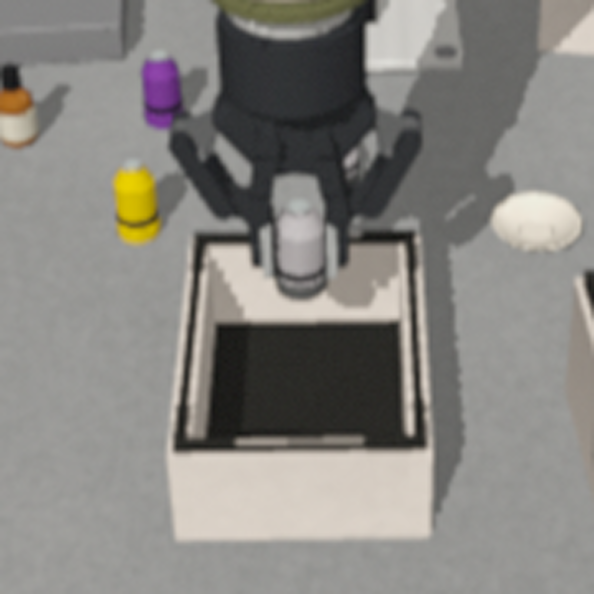

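The objective is held upright over the middle of the box (crop 300,250). Lowering.

```bash
python3 -m pendant '[[0.03,0.02,0.5,0,0,0,-1],[0.03,0.02,1,0,0,0,-1],[0.03,0.02,1.4,0,0,0,-1],[0.03,0.02,1.7,0,0,0,-1],[0.03,0.02,1.8,0,0,0,-1],[0.03,0.02,1.86,0,0,0,-1],[0.03,0.02,1.9,0,0,0,-1],[0.03,0.02,1.92,0,0,0,-1],[0.03,0.02,1.92,0,0,0,-1],[0.03,0.02,1.92,0,0,0,-1]]'; python3 go.py 0.5248 0.2177 0.033 1.75
```

```text
clock: 7.25
position: [0.5256, 0.2193, 0.0366]
ee_rot: [0.697, 0.717, 0.0, 0.0]
ft_force: [-0.2, -0.2, -1.0]
grip_width: 0.316
grasp_force: 39.8
rows [-0.031 -0.017  0.072] [ 0.   -0.   -0.02]
7.25 [0.5256 0.2193 0.0366] [-0.75  0.43  0.33  1.83 -0.17  0.9  -0.31] [-0.2 -0.2 -1. ] 0.31602361617588687 39.78882372379303
```

```bash
python3 -m pendant '[[0,0,0.02,0,0,0,-1],[0,0,0.04,0,0,0,-1],[0,0,0.05,0,0,0,-1],[0,0,0.05,0,0,0,-1],[0,0,0.05,0,0,0,-1],[0,0,0.05,0,0,0,-1],[0,0,0.05,0,0,0,-1],[0,0,0.05,0,0,0,-1],[0,0,0.05,0,0,0,-1],[0,0,0.05,0,0,0,-1]]'; python3 go.py 0.5248 0.2177 0.033 1.75
```

```text
clock: 8.5
position: [0.5255, 0.2193, 0.0343]
ee_rot: [0.697, 0.717, 0.0, -0.0]
ft_force: [-3.4, -1.1, 5.3]
grip_width: 0.317
grasp_force: 40.6
rows [-0.031 -0.015  0.026] [-0.   -0.   -0.02]
8.5 [0.5255 0.2193 0.0343] [-0.75  0.44  0.33  1.83 -0.17  0.9  -0.31] [-3.4 -1.1  5.3] 0.31665411440740887 40.56429862976074
```

Contact (+7 N), so it is on the floor. Open slightly and lift.

```bash
python3 -m pendant '[[0,0,0,0,0,0,-0.2],[0,0,0,0,0,0,0],[0,0,0,0,0,0,0.1],[0,0,0,0,0,0,0.1],[0,0,-0.2,0,0,0,0.1],[0,0,-0.6,0,0,0,0.1],[0,0,-1.2,0,0,0,0.1],[0,0,-1.9,0,0,0,0.1],[0,0,-2.6,0,0,0,0.1],[0,0,-3,0,0,0,0.1]]'; python3 go.py 0.4962 -0.2164 0.15 2.2
```

```text
clock: 9.75
position: [0.5262, 0.2194, 0.1867]
ee_rot: [0.697, 0.717, 0.001, 0.0]
ft_force: [0.8, 0.3, 0.6]
grip_width: 0.557
grasp_force: 0.0
rows [-8.697 -0.838  0.718] [ 0.02 -0.01 -0.08]
9.75 [0.5262 0.2194 0.1867] [-0.79  0.25  0.37  1.71 -0.1   1.19 -0.37] [0.8 0.3 0.6] 0.5566652524890994 0.0
```

```bash
python3 -m pendant '[[-1,-0.1,0,0,0,0,0.1],[-2,-0.2,0,0,0,0,0.1],[-3,-0.3,0,0,0,0,0.1],[-4,-0.4,0,0,0,0,0.1],[-5,-0.5,0,0,0,0,0.1],[-6,-0.6,0,0,0,0,0.1],[-7,-0.7,0,0,0,0,0.1],[-8,-0.8,0.3,0,0,0,0.1],[-8.7,-0.84,0.6,0,0,-0.08,0.1],[-8.7,-0.84,0.7,0,0,-0.08,0.1]]'
python3 - <<'E'
from h import *
p,d=shot("top"); c=cloud("top",d)
q=c[212:310,130:256].reshape(-1,3); r=q[(q[:,2]>0.06)&(q[:,2]<0.08)]; print("box",cv2.minAreaRect((r[:,:2]*1000).astype(np.float32)))
q=c[230:292,160:226].reshape(-1,3); q=q[(q[:,2]>0.02)&(q[:,2]<0.2)]
q=q[(abs(q[:,0]-.523)<.04)&(abs(q[:,1]-.218)<.05)]; t=q[q[:,2]>.05]; print("obj",q[:,2].max(),t[:,:2].mean(0),len(t))
print([(r['p'],r['box']) for r in manip.find_in("objective_long","top")])
cv2.imwrite("pics/t3.png",cv2.resize(p[200:330,130:330,::-1],None,fx=4,fy=4,interpolation=cv2.INTER_CUBIC))
E
python3 go.py 0.4962 -0.2164 0.05 2.2
```

```text
clock: 11.0
position: [0.4943, -0.2197, 0.1488]
ee_rot: [0.695, 0.719, -0.001, 0.0]
ft_force: [-0.1, -0.0, 1.1]
grip_width: 0.547
grasp_force: 0.0
box ((523.0802612304688, 218.317138671875), (140.3780517578125, 181.14431762695312), 1.7885518074035645)
obj 0.0647744786667166 [0.52217135 0.21559893] 117
[(0.78, [274.8, 196.7, 292.5, 212.8]), (0.74, [341.1, 192.2, 357.4, 207.8]), (0.62, [185.0, 256.0, 202.9, 270.4]), (0.33, [367.7, 240.8, 425.7, 314.8])]
rows [-0.004  0.019  1.976] [-0. -0. -0.]
11.1 [ 0.4953 -0.2163  0.1488] [-0.25  0.26  0.67  1.84 -0.18  1.11  0.52] [0.3 0.2 0.2] 0.5536956343939604 0.0
```

View pics/t3.png

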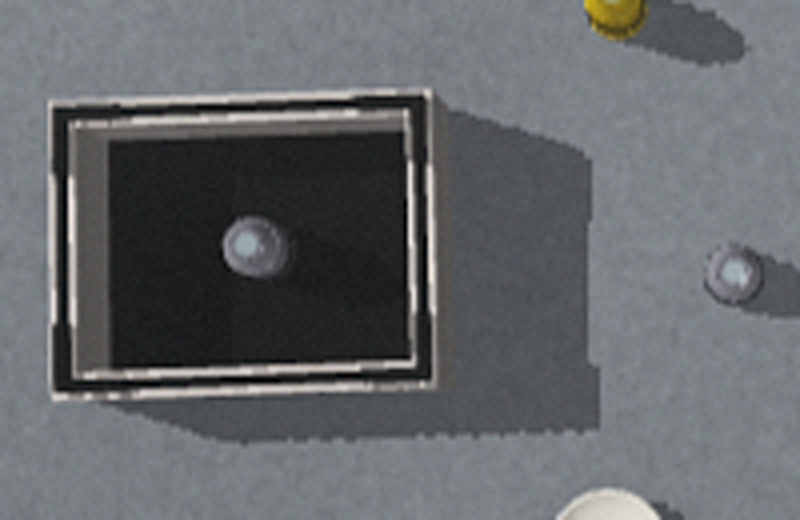

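The objective stands upright near the box centre (crop 252,245). Now the lid's handle.

```bash
python3 -m pendant '[[0,0.02,0.6,0,0,0,0.1],[0,0.02,1.2,0,0,0,0.1],[0,0.02,1.7,0,0,0,0.1],[0,0.02,2,0,0,0,0.1],[0,0.02,2.16,0,0,0,0.1],[0,0.02,2.16,0,0,0,0.1],[0,0.02,2.16,0,0,0,-0.5],[0,0.02,2.16,0,0,0,-1],[0,0.02,2.16,0,0,0,-1],[0,0.02,2.16,0,0,0,-1]]' 100; python3 go.py 0.4962 -0.2164 0.15 2.2
```

```text
clock: 12.35
position: [0.497, -0.2168, 0.0418]
ee_rot: [0.693, 0.721, 0.001, 0.0]
ft_force: [-1.4, 1.5, 6.0]
grip_width: 0.143
grasp_force: 97.9
rows [ 0.01  -0.013 -2.163] [ 0.01 -0.    0.  ]
12.35 [ 0.497  -0.2168  0.0418] [-0.19  0.41  0.61  1.92 -0.3   0.9   0.61] [-1.4  1.5  6. ] 0.14327795705744611 97.87795186042786
```

```bash
python3 -m pendant '[[0,0,-0.2,0,0,0,-1],[0,0,-0.6,0,0,0,-1],[0,0,-1.2,0,0,0,-1],[0,0,-1.8,0,0,0,-1],[0,0,-2.4,0,0,0,-1],[0,0,-2.6,0,0,0,-1],[0.4,0,-2.6,0,0,0,-1],[1.1,0.1,-2.6,0,0,0,-1],[1.9,0.2,-2.6,0,0,0,-1],[2.7,0.3,-2.6,0,0,0,-1]]'; python3 go.py 0.5254 0.2178 0.17 1.78
```

```text
clock: 13.6
position: [0.5056, -0.08, 0.1701]
ee_rot: [0.693, 0.721, -0.0, -0.0]
ft_force: [0.1, 0.3, -2.9]
grip_width: 0.141
grasp_force: 98.0
rows [5.936e+00 6.240e-01 3.000e-03] [-0.01 -0.    0.05]
13.6 [ 0.5056 -0.08    0.1701] [-0.48  0.15  0.59  1.88 -0.09  1.14  0.19] [ 0.1  0.3 -2.9] 0.14106877360901482 97.96242356300354
```

```bash
python3 -m pendant '[[0.8,0.1,0,0,0,0,-1],[1.6,0.2,0,0,0,0,-1],[2.4,0.3,0,0,0,0,-1],[3.2,0.35,0,0,0,0.05,-1],[4,0.45,0,0,0,0.05,-1],[4.8,0.5,0,0,0,0.05,-1],[5.4,0.57,0,0,0,0.05,-1],[5.8,0.62,0,0,0,0.05,-1],[5.94,0.62,0,0,0,0.05,-1],[5.94,0.62,0,0,0,0.05,-1]]'; python3 -m pendant '[[0,0,0.2,0,0,0,-1],[0,0,0.4,0,0,0,-1],[0,0,0.5,0,0,0,-1],[0,0,0.6,0,0,0,-1],[0,0,0.6,0,0,0,-1],[0,0,0.6,0,0,0,-1],[0,0,0.6,0,0,0,-1],[0,0,0.6,0,0,0,-1],[0,0,0.6,0,0,0,-1],[0,0,0.6,0,0,0,-1]]';python3 - <<'E'
from h import *
for n,w in (("top",(110,270,190,330)),("side",(230,400,200,380))):
    p,d=shot(n); c=cloud(n,d); np.savez(n+"4.npz",p=p,c=c)
    q=c[w[2]:w[3],w[0]:w[1]].reshape(-1,3)
    r=q[(q[:,2]>0.108)&(q[:,2]<0.125)&(abs(q[:,0]-.525)<.1)&(abs(q[:,1]-.22)<.12)]; print(n,len(r),cv2.minAreaRect((r[:,:2]*1000).astype(np.float32)),np.percentile(r[:,2],[5,50,95]))
    a=p[w[2]:w[3],w[0]:w[1],::-1]; cv2.imwrite(f"pics/{n}4.png",cv2.resize(a,None,fx=3.3,fy=3.3))
E
python3 go.py 0.5254 0.2178 0.103 1.78
```

```text
clock: 14.85
position: [0.5257, 0.216, 0.1707]
ee_rot: [0.696, 0.718, -0.0, 0.0]
ft_force: [-0.0, 0.2, -3.7]
grip_width: 0.143
grasp_force: 97.8
clock: 16.1
position: [0.5258, 0.2168, 0.141]
ee_rot: [0.696, 0.718, 0.0, -0.0]
ft_force: [0.3, 0.2, -4.0]
grip_width: 0.149
grasp_force: 97.8
top 3891 ((524.3246459960938, 181.5561981201172), (140.12313842773438, 110.58855438232422), 1.931156039237976) [0.11472579 0.11798228 0.12122763]
side 4202 ((526.40771484375, 217.2098388671875), (139.85496520996094, 183.24990844726562), 1.7926561832427979) [0.117863   0.12036412 0.12223992]
rows [ 0.021 -0.007  0.758] [ 0. -0.  0.]
16.2 [0.5258 0.2167 0.1409] [-0.8   0.3   0.39  1.76 -0.12  1.11 -0.34] [ 0.7 -0.3 -2.8] 0.1449015912280512 97.83519387245178
```

View pics/side4.png

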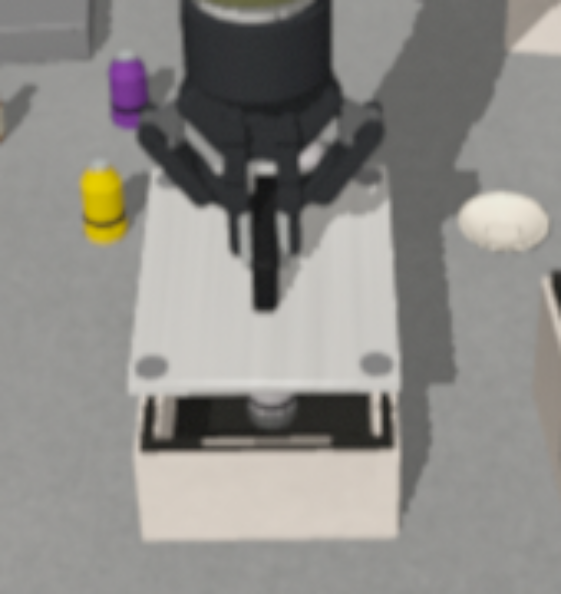

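Lid is aligned over the box: same centre and yaw within 0.3 mm / 0.1° in the side view. Lowering.

```bash
python3 -m pendant '[[0,0,0.15,0,0,0,-1],[0,0,0.3,0,0,0,-1],[0,0,0.45,0,0,0,-1],[0,0,0.6,0,0,0,-1],[0,0,0.66,0,0,0,-1],[0,0,0.7,0,0,0,-1],[0,0,0.74,0,0,0,-1],[0,0,0.75,0,0,0,-1],[0,0,0.75,0,0,0,-1],[0,0,0.75,0,0,0,-1]]'; python3 go.py 0.5254 0.2178 0.102 1.78
```

```text
clock: 17.45
position: [0.5258, 0.2168, 0.1036]
ee_rot: [0.696, 0.718, 0.0, 0.0]
ft_force: [-0.0, 0.9, -3.9]
grip_width: 0.146
grasp_force: 97.8
rows [ 0.02  -0.008  0.031] [ 0. -0.  0.]
17.45 [0.5258 0.2168 0.1036] [-0.79  0.34  0.38  1.79 -0.14  1.03 -0.32] [-0.   0.9 -3.9] 0.14602557547427242 97.83456444740295
```

Still hanging free; a touch lower.

```bash
python3 -m pendant '[[0,0,0.02,0,0,0,-1],[0,0,0.03,0,0,0,-1],[0,0,0.04,0,0,0,-1],[0,0,0.04,0,0,0,-1],[0,0,0.04,0,0,0,-1],[0,0,0.04,0,0,0,-1],[0,0,0.04,0,0,0,-1],[0,0,0.04,0,0,0,-1],[0,0,0.04,0,0,0,-1],[0,0,0.04,0,0,0,-1]]'; python3 go.py 0.5254 0.2178 0.102 1.78
```

```text
clock: 18.7
position: [0.526, 0.2169, 0.1025]
ee_rot: [0.696, 0.718, 0.0, -0.0]
ft_force: [-3.3, -1.5, 8.5]
grip_width: 0.147
grasp_force: 99.7
rows [ 0.019 -0.011  0.009] [ 0. -0.  0.]
18.7 [0.526  0.2169 0.1025] [-0.79  0.34  0.38  1.79 -0.15  1.03 -0.32] [-3.3 -1.5  8.5] 0.14702487956253826 99.74805235862732
```

```bash
python3 -m pendant '[[0,0,0,0,0,0,-0.6],[0,0,0,0,0,0,-0.2],[0,0,0,0,0,0,0],[0,0,0,0,0,0,0],[0,0,-0.3,0,0,0,0],[0,0,-0.8,0,0,0,0],[0,0,-1.3,0,0,0,-1],[0,0,-1.3,0,0,0,-1],[0,0,-1.3,0,0,0,-1],[0,0,-1.3,0,0,0,-1]]' 40
cat > lidm.py <<'E'
from h import *
p,d=shot("side"); c=cloud("side",d); q=c[180:390,240:390].reshape(-1,3)
r=q[(q[:,2]>0.068)&(q[:,2]<0.098)&(abs(q[:,0]-.5265)<.075)&(abs(q[:,1]-.217)<.095)]
(cx,cy),sz,a=cv2.minAreaRect((r[:,:2]*1000).astype(np.float32)); print("lid",cx,cy,sz,a)
a=np.radians(a); Rm=np.array([[np.cos(a),-np.sin(a)],[np.sin(a),np.cos(a)]])
L=(r[:,:2]-np.array([cx,cy])/1000)@Rm
k=(abs(L[:,0])<.066)&(abs(L[:,1])<.086)&(abs(L[:,0])>.02)&(abs(r[:,2]-np.median(r[:,2]))<.015)
for n,P in dict(pad0=(-.058,.078),pad1=(-.058,-.078),pad2=(.058,-.078),pad3=(.058,.078)).items():
    s=k&(np.hypot(L[:,0]-P[0],L[:,1]-P[1])<.012)
    print(n,"xy",(Rm@np.array(P)+np.array([cx,cy])/1000-[.0007,0]).round(4),"z",np.median(r[s,2]).round(4),s.sum())
f=np.linalg.lstsq(np.c_[L[k],np.ones(k.sum())],r[k,2],rcond=None)[0]; print("plane slopes mm over lid",f[0]*116,f[1]*156,"z0",f[2])
E
python3 lidm.py; python3 go.py 0.5254 0.2178 0.102 1.78
```

```text
clock: 19.95
position: [0.5253, 0.2166, 0.1657]
ee_rot: [0.696, 0.718, -0.001, -0.0]
ft_force: [-0.2, -0.6, -0.2]
grip_width: 0.002
grasp_force: 0.0
lid 526.6212768554688 217.7110137939453 (139.88418579101562, 186.20648193359375) 1.7831674814224243
pad0 xy [0.4655 0.2939] z 0.0819 94
pad1 xy [0.4704 0.1379] z 0.0827 62
pad2 xy [0.5863 0.1416] z 0.0826 55
pad3 xy [0.5815 0.2975] z 0.0818 90
plane slopes mm over lid -0.07317273431808737 -1.0284905481000854 z0 0.08197974543612216
rows [0.026 0.004 1.274] [-0.01  0.    0.  ]
20.0 [0.5253 0.2166 0.1657] [-0.8   0.27  0.39  1.74 -0.11  1.16 -0.35] [ 0.6  0.1 -0.5] -0.0028040525846482495 0.0
```

```bash
python3 go.py 0.4655 0.2939 0.088 1.78; python3 go.py 0.4704 0.1379 0.088 1.78;python3 go.py 0.5863 0.1416 0.088 1.78;python3 go.py 0.5815 0.2975 0.088 1.78
```

```text
rows [ 1.585 -1.145  1.554] [-0.01  0.    0.  ]
20.0 [0.5253 0.2166 0.1657] [-0.8   0.27  0.39  1.74 -0.11  1.16 -0.35] [ 0.6  0.1 -0.5] -0.0028040525846482495 0.0
rows [-1.537 -1.146  1.556] [-0.01  0.    0.  ]
20.0 [0.5253 0.2166 0.1657] [-0.8   0.27  0.39  1.74 -0.11  1.16 -0.35] [ 0.6  0.1 -0.5] -0.0028040525846482495 0.0
rows [-1.536  1.173  1.554] [-0.01  0.    0.  ]
20.0 [0.5253 0.2166 0.1657] [-0.8   0.27  0.39  1.74 -0.11  1.16 -0.35] [ 0.6  0.1 -0.5] -0.0028040525846482495 0.0
rows [1.584 1.176 1.552] [-0.01  0.    0.  ]
20.0 [0.5253 0.2166 0.1657] [-0.8   0.27  0.39  1.74 -0.11  1.16 -0.35] [ 0.6  0.1 -0.5] -0.0028040525846482495 0.0
```

```bash
python3 -m pendant '[[0.8,-0.6,0,0,0,0,-1],[1.58,-1.15,0,0,0,0,-1],[1.58,-1.15,0.6,0,0,0,-1],[1.58,-1.15,1.2,0,0,0,-1],[1.58,-1.15,1.35,0,0,0,-1],[1.58,-1.15,1.42,0,0,0,-1],[1.58,-1.15,1.5,0,0,0,-1],[1.58,-1.15,1.57,0,0,0,-1],[1.58,-1.15,1.6,0,0,0,-1],[1.58,-1.15,1.6,0,0,0,-1]]';  python3 go.py 0.4655 0.2939 0.086 1.78
```

```text
clock: 21.25
position: [0.4663, 0.2945, 0.0889]
ee_rot: [0.696, 0.718, 0.001, -0.0]
ft_force: [-7.8, -4.8, 17.9]
grip_width: 0.004
grasp_force: 9.1
rows [-0.011 -0.016  0.058] [ 0.01 -0.01  0.  ]
21.25 [0.4663 0.2945 0.0889] [-0.92  0.32  0.32  1.85 -0.12  0.99 -0.52] [-7.8 -4.8 17.9] 0.004258498685281683 9.128949583391659
```

```bash
python3 -m pendant '[[0,0,0.03,0,0,0,-1],[0,0,0.06,0,0,0,-1],[0,0,0.08,0,0,0,-1],[0,0,0.08,0,0,0,-1],[0,0,0.08,0,0,0,-1],[0,0,0.08,0,0,0,-1],[0,0,0.08,0,0,0,-1],[0,0,0.08,0,0,0,-1],[0,0,0.08,0,0,0,-1],[0,0,0.08,0,0,0,-1]]';  python3 go.py 0.4655 0.2939 0.086 1.78;  python3 -m pendant '[[0,0,-0.1,0,0,0,-1],[0,0,-0.5,0,0,0,-1],[0,0,-1,0,0,0,-1],[0,0,-1.5,0,0,0,-1],[-0.8,0,-1.5,0,0,0,-1],[-1.6,0,-1.5,0,0,0,-1],[-2.4,0,-1.5,0,0,0,-1],[-3.1,0,-1.5,0,0,0,-1],[-3.1,0,-1.5,0,0,0,-1],[-3.1,0,-1.5,0,0,0,-1]]'; python3 lidm.py; python3 go.py 0.4704 0.1379 0.088 1.78
```

```text
clock: 22.5
position: [0.4667, 0.2945, 0.0881]
ee_rot: [0.696, 0.718, 0.002, -0.001]
ft_force: [-20.1, -13.5, 54.1]
grip_width: -0.003
grasp_force: 26.3
rows [-0.012 -0.025  0.041] [ 0.01 -0.02 -0.  ]
22.5 [0.4667 0.2945 0.0881] [-0.92  0.32  0.32  1.85 -0.12  0.99 -0.52] [-20.1 -13.5  54.1] -0.003468607489492628 26.31481546908617
clock: 23.75
position: [0.471, 0.1397, 0.1581]
ee_rot: [0.696, 0.718, 0.001, -0.0]
ft_force: [0.6, -0.2, 0.4]
grip_width: 0.002
grasp_force: 0.0
lid 526.9758911132812 217.4244384765625 (140.06024169921875, 183.96922302246094) 1.7698794603347778
pad0 xy [0.4659 0.2936] z 0.0773 87
pad1 xy [0.4707 0.1377] z 0.0835 58
pad2 xy [0.5867 0.1413] z 0.0832 61
pad3 xy [0.5818 0.2972] z 0.0772 85
plane slopes mm over lid -0.031836279494255965 -6.145398022845758 z0 0.08000915120113206
rows [-0.044 -0.012  1.398] [ 0.01 -0.01  0.01]
23.8 [0.4709 0.1401 0.1579] [-0.79  0.1   0.43  1.94 -0.05  1.11 -0.3 ] [ 0.4 -0.8  0.4] 0.0009198676287461393 0.0
```

```bash
python3 -m pendant '[[-0.04,0,0.5,0,0,0,-1],[-0.04,0,1,0,0,0,-1],[-0.04,0,1.15,0,0,0,-1],[-0.04,0,1.25,0,0,0,-1],[-0.04,0,1.35,0,0,0,-1],[-0.04,0,1.4,0,0,0,-1],[-0.04,0,1.44,0,0,0,-1],[-0.04,0,1.46,0,0,0,-1],[-0.04,0,1.47,0,0,0,-1],[-0.04,0,1.47,0,0,0,-1]]';  python3 go.py 0.4707 0.1377 0.088 1.78
```

```text
clock: 25.05
position: [0.4715, 0.1374, 0.0879]
ee_rot: [0.696, 0.718, 0.001, -0.001]
ft_force: [-19.2, -7.4, 47.7]
grip_width: -0.0
grasp_force: 23.9
rows [ 0.007 -0.015 -0.002] [ 0.   -0.02  0.  ]
25.05 [0.4715 0.1374 0.0879] [-0.77  0.2   0.43  2.01 -0.1   0.95 -0.25] [-19.2  -7.4  47.7] -3.251135076000834e-05 23.888075589202344
```

```bash
python3 -m pendant '[[0,0,-0.1,0,0,0,-1],[0,0,-0.5,0,0,0,-1],[0,0,-1,0,0,0,-1],[0,0.5,-1.1,0,0,0,-1],[0,1.1,-1.1,0,0,0,-1],[0,1.7,-1.1,0,0,0,-1],[0,2.3,-1.1,0,0,0,-1],[0,2.3,-1.1,0,0,0,-1],[0,2.3,-1.1,0,0,0,-1],[0,2.3,-1.1,0,0,0,-1]]'; python3 lidm.py; python3 go.py 0.5867 0.1413 0.088 1.78
```

```text
clock: 26.3
position: [0.5851, 0.1408, 0.1392]
ee_rot: [0.696, 0.718, 0.0, -0.0]
ft_force: [-0.5, -0.3, -0.2]
grip_width: 0.0
grasp_force: 0.0
lid 526.8785400390625 216.95965576171875 (140.52154541015625, 184.6571502685547) 1.888052225112915
pad0 xy [0.4656 0.293 ] z 0.0761 84
pad1 xy [0.4708 0.1371] z 0.0759 58
pad2 xy [0.5867 0.1409] z 0.0771 58
pad3 xy [0.5816 0.2968] z 0.0771 84
plane slopes mm over lid 1.2931364850650517 0.0711080950275233 z0 0.07624066450040323
rows [0.007 0.03  1.024] [ 0.   -0.    0.01]
26.35 [0.5852 0.1409 0.1392] [-0.68  0.38  0.46  1.68 -0.18  1.13 -0.14] [0.8 0.1 0.4] -0.0029793296614704606 0.0
```

```bash
python3 -m pendant '[[0,0.03,0.4,0,0,0,-1],[0,0.03,0.7,0,0,0,-1],[0,0.03,0.85,0,0,0,-1],[0,0.03,0.95,0,0,0,-1],[0,0.03,1,0,0,0,-1],[0,0.03,1.05,0,0,0,-1],[0,0.03,1.08,0,0,0,-1],[0,0.03,1.09,0,0,0,-1],[0,0.03,1.09,0,0,0,-1],[0,0.03,1.09,0,0,0,-1]]';  python3 go.py 0.5867 0.1413 0.088 1.78
```

```text
clock: 27.6
position: [0.5874, 0.1406, 0.088]
ee_rot: [0.696, 0.718, 0.001, -0.001]
ft_force: [-17.1, -4.2, 33.6]
grip_width: 0.001
grasp_force: 17.0
rows [ 0.015 -0.014  0.   ] [ 0.   -0.01  0.  ]
27.6 [0.5874 0.1406 0.088 ] [-0.66  0.44  0.44  1.71 -0.22  1.03 -0.11] [-17.1  -4.2  33.6] 0.000819733190711764 17.03651728690602
```

Home (rigid at 34 N). On to pad3.

```bash
python3 -m pendant '[[0,0,0.02,0,0,0,-1],[0,0,0.02,0,0,0,-1],[0,0,-0.1,0,0,0,-1],[0,0,-0.6,0,0,0,-1],[0.4,0,-1.1,0,0,0,-1],[1.2,0,-1.1,0,0,0,-1],[2,0,-1.1,0,0,0,-1],[2.8,0,-1.1,0,0,0,-1],[3.13,-0.03,-1.1,0,0,0,-1],[3.13,-0.03,-1.1,0,0,0,-1]]'; python3 lidm.py; python3 go.py 0.5818 0.2970 0.088 1.78
```

```text
clock: 28.85
position: [0.5805, 0.2977, 0.1393]
ee_rot: [0.695, 0.719, -0.0, 0.0]
ft_force: [1.1, 0.2, -0.2]
grip_width: 0.002
grasp_force: 0.0
lid 526.466064453125 217.10614013671875 (139.8944091796875, 185.8606414794922) 1.4712750911712646
pad0 xy [0.4658 0.2936] z 0.0761 82
pad1 xy [0.4698 0.1376] z 0.0758 54
pad2 xy [0.5857 0.1406] z nan 0
pad3 xy [0.5817 0.2966] z 0.0773 87
plane slopes mm over lid 0.6805086810944491 0.5401165362811708 z0 0.0761800645507024
rows [0.021 0.016 1.029] [0.   0.01 0.  ]
28.9 [0.581  0.2959 0.1394] [-0.84  0.48  0.4   1.53 -0.2   1.17 -0.37] [ 0.6 -0.4  0.6] -0.00259679985966381 0.0
  return _methods._mean(a, axis=axis, dtype=dtype,
  ret = ret.dtype.type(ret / rcount)
```

```bash
python3 -m pendant '[[0.02,0.02,0.4,0,0,0,-1],[0.02,0.02,0.7,0,0,0,-1],[0.02,0.02,0.85,0,0,0,-1],[0.02,0.02,0.95,0,0,0,-1],[0.02,0.02,1,0,0,0,-1],[0.02,0.02,1.06,0,0,0,-1],[0.02,0.02,1.1,0,0,0,-1],[0.02,0.02,1.12,0,0,0,-1],[0.02,0.02,1.12,0,0,0,-1],[0.02,0.02,1.12,0,0,0,-1]]';  python3 go.py 0.5818 0.297 0.088 1.78; python3 -m pendant '[[0,0,0,0,0,0,-1],[0,0,-0.1,0,0,0,-1],[0,0,-0.6,0,0,0,-1],[0,0,-1.2,0,0,0,-1],[0,0,-1.8,0,0,0,-1],[0,0,-2.4,0,0,0,-1],[0.5,0.5,-2.4,0,0,0,-1],[1.2,1,-2.4,0,0,0,-1],[1.2,1,-2.4,0,0,0,-1],[1.2,1,-2.4,0,0,0,-1]]'
python3 lidm.py; python3 go.py 0.4655 0.2939 0.088 1.78
```

```text
clock: 30.15
position: [0.582, 0.2981, 0.088]
ee_rot: [0.696, 0.718, 0.001, -0.001]
ft_force: [-16.7, -9.0, 37.4]
grip_width: -0.002
grasp_force: 18.4
rows [-0.021 -0.005  0.   ] [ 0.   -0.01  0.  ]
30.15 [0.582  0.2981 0.088 ] [-0.83  0.54  0.39  1.57 -0.22  1.08 -0.36] [-16.7  -9.   37.4] -0.0018018332377741076 18.387241973541677
clock: 31.4
position: [0.6299, 0.359, 0.2032]
ee_rot: [0.696, 0.718, -0.0, 0.0]
ft_force: [-0.6, -0.7, -0.3]
grip_width: -0.003
grasp_force: 0.0
lid 526.9957885742188 217.43939208984375 (140.82884216308594, 183.7833709716797) 2.0834641456604004
pad0 xy [0.4655 0.2933] z 0.0753 85
pad1 xy [0.4712 0.1374] z 0.0754 56
pad2 xy [0.5871 0.1416] z 0.076 60
pad3 xy [0.5814 0.2975] z 0.0755 85
plane slopes mm over lid 0.13778115277003494 -0.24266264144502936 z0 0.07542692350827732
rows [-1.192 -3.327  2.312] [ 0.  0. -0.]
31.45 [0.6299 0.3586 0.2036] [-0.83  0.6   0.4   1.22 -0.23  1.36 -0.42] [-0.6  0.   0.7] 0.00020826768964888817 0.0
```

Run:
```python
from h import *
p,d=shot("side"); cv2.imwrite("pics/s9.png",cv2.resize(p[150:390,150:470,::-1],None,fx=2.4,fy=2.4,interpolation=cv2.INTER_CUBIC))
```

```text
(no output)
```

View pics/s9.png

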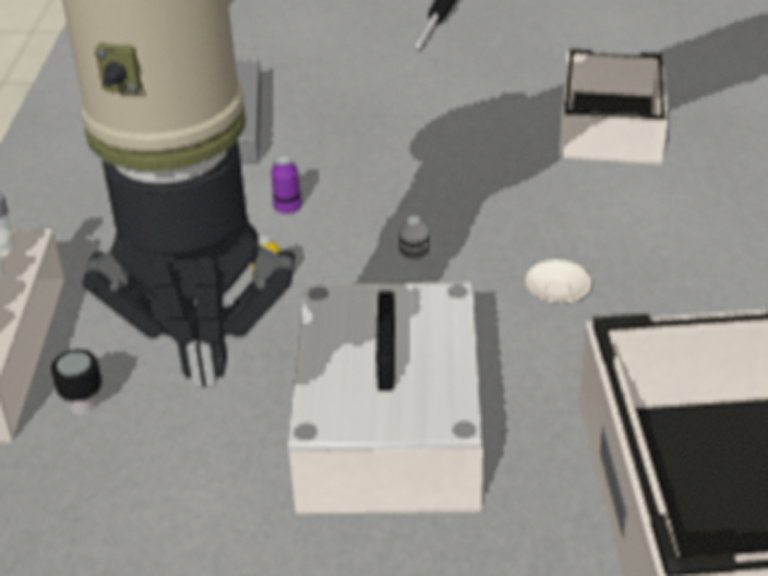

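The lid sits flat on the box (crop 388,370), with no gasket showing. The neighbours are where they were and the gripper is clear.

```bash
python3 -c "
from workcell import manip; print(manip.hand_in())"
```

```text
the job is handed in; nothing more can be done
None
```

The long objective stands upright in the middle-sized box. I pressed each corner of the lid down in turn until it was hard against its stop, the lid measures flat to within about 1 mm, and the job was handed in at about 31.5 s.

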